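# Draw the serving board out from under the stacked tins

### The arm

A 7-joint arm with a two-finger parallel gripper is mounted at the origin on a cart in front of the work surface, level with it; the furniture and walls round the work are solid. World frame = base frame: x ahead of the robot, y to its left, z up, the work surface at z = 0. Lengths are in mm, angles in rad, forces in N, time in s.
With the tool pointing down it reaches from about 425 to 950 mm from the base axis. Payload 4.7 kg.
Tool frame: the origin (TCP) lies at the very end of the fingers, on their centre line; the grasp point (between the pads) lies 19 mm behind it; z points along the fingers, y is the line along which they close (so a half turn about z gives the same grasp; the last joint's range is limited). The gripper opens to 87 mm and grips with 3 to 60 N. Pads are 19 mm wide; open, the fingers measure 117 mm over their backs; the gripper's body (75 mm by 190 mm) begins 51 mm behind the grasp point.
Start: joints at [-1.31, 0.469, -0.049, 1.532, 0.024, 1.141, -0.082], TCP at [192.847, 646.884, 222.573] pointing down, gripper open.
Joint ranges: [-2.59, 2.59], [-0.33, 1.99], [-1.39, 1.29], [0.1, 2.45], [-1.04, 4.18], [0.21, 1.99], [-2.66, 2.66]. Speed limits (rad/s): [2.57, 2.57, 3.14, 3.14, 3.14, 3.14, 3.14].

### API

Orientations are given as a rotation vector (axis times angle).
In Python, from rig import sense, optics, arm gives the robot as it stands.
- The arm moves only by the tool jog_arm, never from a script. Its argument "targets" is one flat list of numbers, 7 for each row, row after row: the turn, a rotation vector about the world's x, y, z in degrees, then the shift along the world's x, y, z in cm, then the gripper command: -1 is shut, 1 is fully open, values between are in proportion. A call has 1 to 12 rows; each row shifts and turns the commanded pose from where the row before left it; what a row does not reach is not made up. A row lasts 1/8 s, in which the tool goes at most 62.5 mm and 10.7 degrees, less where a joint would pass 70% of its speed; a pose out of reach is approached as far as the arm can. A call with a gripper value outside its range is refused whole. The fingers move at their own pace and stop on an object; "grip_force" is the grip in N (left out, the last holds). Time passes only in rows, so rows that do not move let the fingers close. It gives the time, the measured TCP pose, the force, the opening and the grip force at its end, in the units of the state.
- sense(): the state, without advancing time (a new reading comes with each control period).
- optics.capture(name): name is "scene" or "top" or "wrist"; returns the picture (400x640x3 uint8, red, green, blue); there is no depth.
- optics.calibration(name): a dict with "fx", "fy", "cx", "cy" (pixels), "k1" (the pictures are not rectified: a ray, as slopes to the right and down, at radius r is drawn at 1 + k1 r^2 times it, then the intrinsics apply), "rvec" (rotation vector, rad) and "tvec" (3), from world to camera coordinates, as OpenCV has them. Camera axes: x right, y down, z forward; pixel columns grow to the right and rows downward; lengths in mm; the calibration is good to about 2 mm. A picture is of the moment at which its call begins: read the wrist's pose just before it. calibration takes no time and is no camera call; for the wrist camera it gives the pose at the moment of the call.
- arm.hand_in(): hands the job in; it is judged then, once.
The state is a dict: "t": time; "joint_pos": joint angles; "joint_vel": joint speeds; "effort": joint torques, N m; "tcp_pos": TCP position; "orientation": TCP orientation; "wrist_force": force on the tool from outside, world axes, zero at the start; "wrist_torque": the same for the moment, N m; "grip_width": finger opening in mm; "grip_force": force on a finger pad.
Only numpy, scipy, OpenCV 4.12 (cv2) and the standard library are available. Lean on these libraries where they do the work, as an engineer would, in place of code of your own. Each camera call takes 0.05 s, during which the arm holds its last target. There are 200 camera calls.

### The job

The wooden serving board is needed, but two tins stand stacked on it behind the low steel rail. Take the board by its neck and slide it out under the rail, keeping it flat, until the whole board lies clear in front of the rail by at least 3 cm, letting the rail hold the tins back so that they settle on the worktop, still upright one on the other. Do not touch the tins, do not tip them over, leave the cup and the timer alone, and let go of the board at the end.

Things in the scene. Friction and masses are not known exactly. Their poses are not given: they have to be found in the camera images.
- board: light wooden paddle-shaped serving board, flat, 12 mm thick, 0.2 kg: blade 130 (along its x) x 126 mm, rounded corners; neck 36 mm wide from x = -65 to -184 mm, with a 14 mm hole near its end. Origin: centre of the blade's underside; z up. At the start the blade lies under and behind the rail; the neck sticks out in front, pointing along the rail's -x within 5 degrees
- board_neck (a point): middle of the neck on its upper face, 125 mm from the board's origin towards its -x, 12 mm above the worktop; the neck can be pinched here across its 36 mm width (along the board's y)
- board_back_left (a point): point on the blade's back edge (the edge away from the neck), underside, at x = +65, y = +45 mm of the board
- board_back_right (a point): point on the blade's back edge, underside, at x = +65, y = -45 mm of the board
- rail_bar (a point): middle of a low steel rail fixed to the worktop: a bar along its y in a slippery white sleeve 10 mm thick, axis 23 mm up (18 mm free below), between posts 13 mm thick, 46 mm high at y = -95 and +95 mm on foot flanges 30 mm across. The point lies on the worktop under the bar's middle. -x is the front, towards which the board is drawn; the tins stand at +x and come to rest against the bar
- low_tin: flat gold and red tin, 86 mm in diameter and 40 mm high, 0.16 to 0.33 kg, standing loose on the board's blade behind the rail. Origin: centre of its underside; z up
- upper_tin: pale tin with a picture label, 75 mm in diameter and 58 mm high, 0.18 to 0.36 kg, standing loose on top of the flat tin. Origin: centre of its underside; z up
- cup: small green and white cup with a handle, 65 x 92 x 50 mm, a loose bystander on the worktop to the left. Origin: in the middle of its underside
- timer: round red and white wind-up kitchen timer, 66 mm wide and 55 mm high, a loose bystander at the front right. Origin: centre of its underside
Mind the look-alikes: they are no part of the job. What is shaped like the low_tin but purple or turquoise is not meant.

How it is judged:
By the outcome, as a careful person would: the job done as asked, in the order asked, and still so for the second after the job is handed in, with the robot touching nothing.
It also fails if it takes over 40 s, if anything falls off the work surface, if the arm or the gripper's body presses on something with over 40 N, if the wrist force passes 120 N, or if a joint passes its speed limit or range.

## Working session

There is one attempt and no reset: what is moved stays moved. The work goes in short steps, Python scripts to look and compute and a tool call to move; the robot and the scene stay as the last step left them, time stands still between calls to the robot, and variables do not carry over. Pictures are saved under pics/ and viewed, at most 10 in all, crops included, and the job is handed in when it is done.

Besides the shell and the picture viewer there is one more tool, called after "Call:" as name(argument=value, ...) on one line, values as JSON. jog_arm: Moves the arm, as the interface text tells. Its arguments: {"type":"object","properties":{"targets":{"type":"array"},"grip_force":{"type":"number"}},"required":["targets"]}

```bash
mkdir -p pics
cat > h.py <<'E'
import numpy as np, cv2
from rig import sense, optics, arm
def save(n,f):
    im=optics.capture(n); cv2.imwrite('pics/'+f,im[:,:,::-1]); return im
def ray(c,u,v):
    xd=np.array([(u-c['cx'])/c['fx'],(v-c['cy'])/c['fy']]); x=xd.copy()
    for _ in range(20): x=xd/(1+c['k1']*(x@x))
    R=cv2.Rodrigues(np.array(c['rvec'],float))[0]; t=np.array(c['tvec'],float)
    d=R.T@np.array([x[0],x[1],1]); return -R.T@t, d/np.linalg.norm(d)
def atz(c,u,v,z):
    o,d=ray(c,u,v); return o+d*(z-o[2])/d[2]
def tri(l):
    A=0;b=0
    for c,u,v in l:
        o,d=ray(c,u,v);P=np.eye(3)-np.outer(d,d);A=A+P;b=b+P@o
    return np.linalg.solve(A,b)
E
python3 - <<'E'
from h import *
save('scene','s0.png');save('top','t0.png')
s=sense();print(s['t'],s['tcp_pos'],s['orientation'],s['grip_width'])
E
```

```text
0.1 [192.71023032 646.34673194 221.60714529] [-4.53511688e-01 -3.10850632e+00  2.73956225e-03] 86.66332442218963
```

View pics/s0.png

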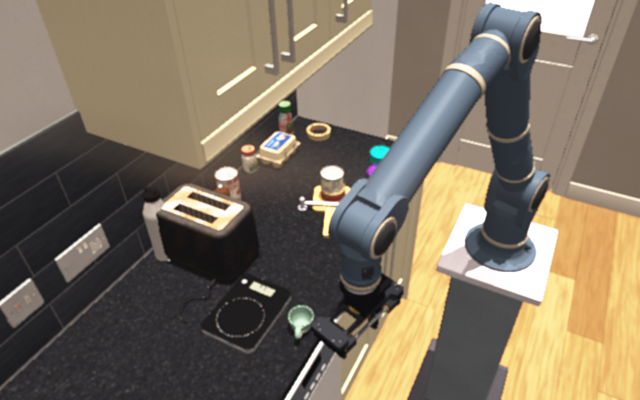

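View pics/t0.png

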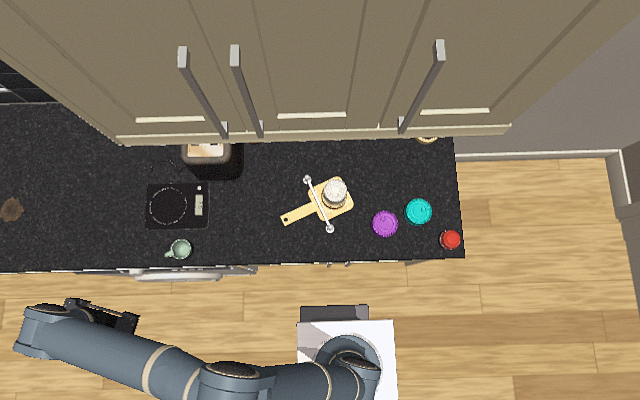

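The top view shows the board's neck end near (285,219), the rail posts at about (307,179) and (330,229), and the tins near (335,190). The cup is at (180,249) and the hob at (147–208,183–230). I'll take an enlarged crop next.

Run:
```python
from h import *
im=cv2.imread('pics/t0.png')[165:245,270:370]
cv2.imwrite('pics/t0c.png',cv2.resize(im,None,fx=7.5,fy=7.5,interpolation=cv2.INTER_CUBIC))
c=optics.calibration('top');o,_=ray(c,0,0);print(c['fx'],o)
for n,u,v in [('neckend',283,221),('post1',307,179),('post2',330,229),('cup',180,249),('hobR',208,200),('hobBR',208,228)]: print(n,atz(c,u,v,10).round())
```

```text
415.3737208178411 [ 257.03132572   92.86100453 1418.41538054]
neckend [488. 197.  10.]
post1 [634. 110.  10.]
post2 [455.  36.  10.]
cup [402. 546.  10.]
hobR [569. 455.  10.]
hobBR [471. 453.  10.]
```

View pics/t0c.png

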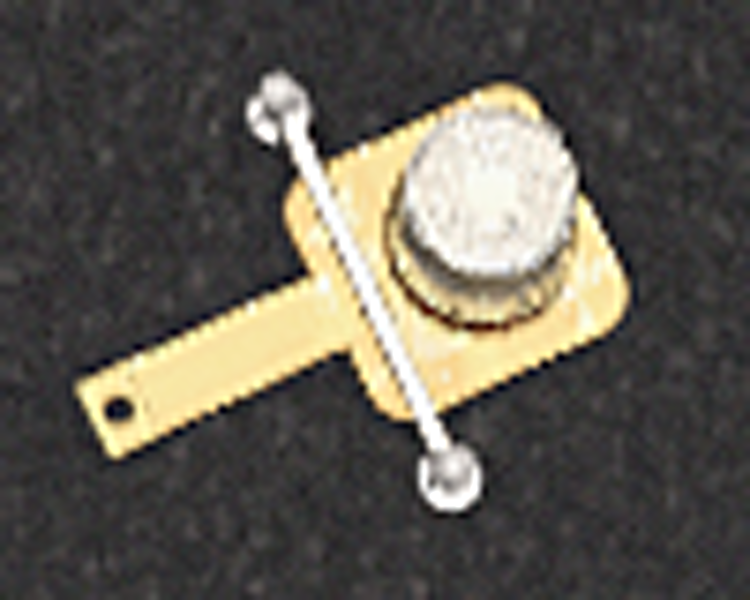

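The crop shows neck end corners at (76,385) and (115,460), the hole at (118,408), and the blade junctions at (310,278) and (352,347). The post feet are at (276,112) and (450,482), and the blade's back corners are near (510,85) and (630,290).

Run:
```python
from h import *
c=optics.calibration('top')
def p(u,v,z): return atz(c,270+(u+.5)/7.5-.5,165+(v+.5)/7.5-.5,z)
for n,u,v,z in [('e1',76,385,12),('e2',115,460,12),('hole',118,408,12),('j1',310,278,12),('j2',352,347,12),('post1top',280,95,46),('post2top',450,470,46),('f1',276,112,2),('f2',450,482,2),('uppertop',492,190,110)]: print(n,p(u,v,z).round(1))
e=(p(76,385,12)+p(115,460,12))/2; j=(p(310,278,12)+p(352,347,12))/2
d=e-j; print('dirneck',np.degrees(np.arctan2(d[1],d[0])),np.linalg.norm(d))
r=p(276,112,2)-p(450,482,2);print('rail dir',np.degrees(np.arctan2(r[1],r[0])),np.linalg.norm(r)); 
b=p(450,482,2)+r/2; print('rail mid',b)
u=d/np.linalg.norm(d)
o=e-184*u; print('board origin',o,'neck',o+125*u)
R=cv2.Rodrigues(np.array(sense()['orientation']))[0];print(R.round(3))
cw=optics.calibration('wrist');print(ray(cw,320,200))
```

```text
e1 [505.3 207.5  12. ]
e2 [470.1 190.2  12. ]
hole [494.1 188.4  12. ]
j1 [552.2  99.   12. ]
j2 [519.3  80.6  12. ]
post1top [630.6 110.2  46. ]
post2top [456.1  39.1  46. ]
f1 [634.4 112.8   2. ]
f2 [456.9  37.6   2. ]
uppertop [568.1  19.  110. ]
dirneck 113.76213134543595 119.0958028843131
rail dir 22.975212026135722 192.79934650772165
rail mid [545.66489306  75.2084194    2.        ]
board origin [561.87846339  30.43096157  12.        ] neck [511.5109032  144.83423461  12.        ]
[[-0.958  0.286 -0.   ]
 [ 0.286  0.958 -0.002]
 [-0.    -0.002 -1.   ]]
(array([126.85608678, 666.87399679, 384.97388585]), array([ 0.2507944 , -0.07420556, -0.96519206]))
```

The rail's -x direction is about 113° and the neck's about 113.8°. The required travel is about 150 mm, so I'll go about 175 mm. First I'll move to hover over the neck.

Call:
jog_arm(targets=[0,0,-4.1,2.65,-4.18,0,1,0,0,-4.1,2.65,-4.18,0,1,0,0,-4.1,2.65,-4.18,0,1,0,0,-4.1,2.65,-4.18,0,1,0,0,-4.1,2.65,-4.18,0,1,0,0,-4.1,2.65,-4.18,0,1,0,0,-4.1,2.65,-4.18,0,1,0,0,-4.1,2.65,-4.18,0,1,0,0,-4.1,2.65,-4.18,0,1,0,0,-4.1,2.65,-4.18,0,1,0,0,-4.1,2.65,-4.18,0,1,0,0,-4.1,2.65,-4.18,0,1])

```text
t: 1.6
tcp_pos: [511.3, 143.9, 222.4]
orientation: [-1.709, -2.636, 0.0]
wrist_force: [0.5, 0.5, -0.0]
grip_width: 86.8
grip_force: 0.0
```

Call:
jog_arm(targets=[0,0,0,0,0,0,1,0,0,0,0,0,0,1])

```text
t: 1.85
tcp_pos: [510.3, 145.8, 222.2]
orientation: [-1.705, -2.637, 0.0]
wrist_force: [0.8, 0.3, 0.3]
grip_width: 87.2
grip_force: 0.0
```

Run:
```python
from h import *
s=sense();np.save('w1.npy',optics.calibration('wrist'),allow_pickle=True);save('wrist','w1.png')
R=cv2.Rodrigues(np.array(s['orientation']))[0];print(s['t'],s['tcp_pos'],R.round(3),np.degrees(np.arctan2(R[1,1],R[0,1])))
```

```text
1.85 [510.29108298 145.79809987 222.17816978] [[-0.41   0.912 -0.001]
 [ 0.912  0.41   0.   ]
 [ 0.001 -0.001 -1.   ]] 24.230314403667403
```

View pics/w1.png

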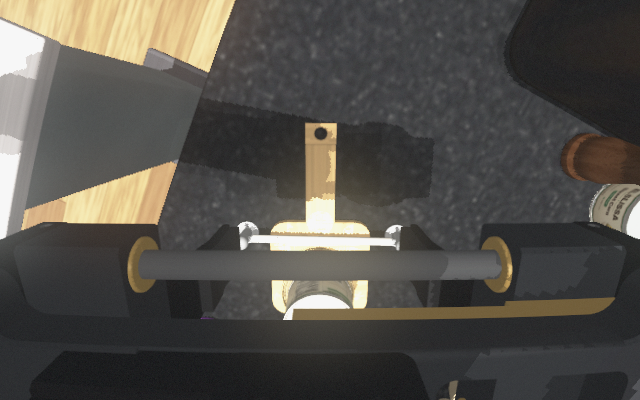

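The wrist view shows neck end corners at (305,123) and (337,123), the hole at (321,133), the neck/blade junction at about row 222, and the post tops at (249,229) and (397,231).

Run:
```python
from h import *
c=optics.calibration('top'); w=np.load('w1.npy',allow_pickle=True).item()
def q(u,v): return (c,270+(u+.5)/7.5-.5,165+(v+.5)/7.5-.5)
for n,a,b in [('hole',(118,408),(321,133)),('e1',(76,385),(337,123)),('e2',(115,460),(305,123))]:
    print(n,tri([q(*a),(w,*b)]).round(1), atz(w,*b,12).round(1))
e=(atz(w,337,123,12)+atz(w,305,123,12))/2; m=(atz(w,306.,215,12)+atz(w,336,215,12))/2
m2=(atz(w,305.5,180,12)+atz(w,336.5,180,12))/2
u=(e-m);u/=np.linalg.norm(u);print('end',e,'m',m,m2,'ang',np.degrees(np.arctan2(u[1],u[0])),'grasp',e-59*u)
p1,p2=atz(w,397,231,44),atz(w,249,231,44);print('posts',p1,p2,(p1+p2)/2,np.degrees(np.arctan2(*(p1-p2)[1::-1])),np.linalg.norm(p1-p2))
im=cv2.imread('pics/w1.png')[110:250,230:415];cv2.imwrite('pics/w1c.png',cv2.resize(im,None,fx=4,fy=4,interpolation=cv2.INTER_CUBIC))
```

```text
hole [492.9 189.4  13.6] [492.1 190.4  12. ]
e1 [504.2 207.7  16.2] [504.1 208.2  12. ]
e2 [471.1 191.8   2.1] [470.8 193.1  12. ]
end [487.44522545 200.65241333  12.        ] m [532.79665404 100.26189958  12.        ] [514.79621661 140.10262872  12.        ] ang 114.31107995976888 grasp [511.73497083 146.8843162   12.        ]
posts [615.34682176 127.64549426  44.        ] [461.54879902  58.37921783  44.        ] [538.44781039  93.01235605  44.        ] 24.245453162913698 168.67616561712683
```

View pics/w1c.png

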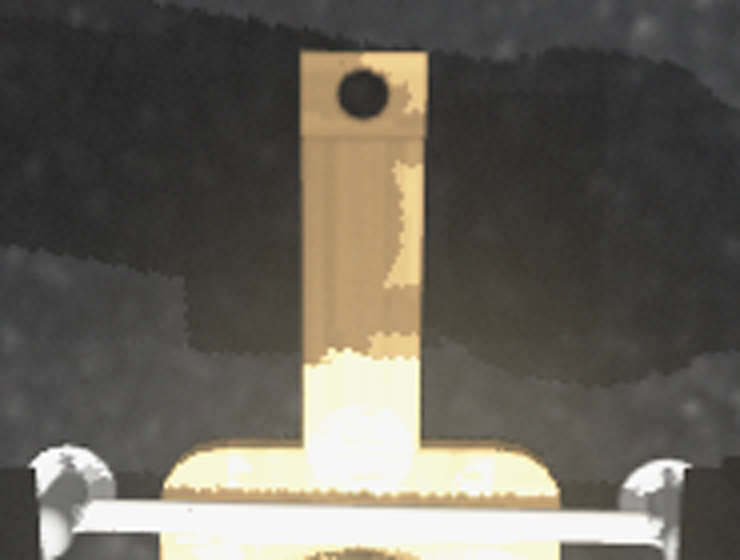

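The board's height is confirmed at about 12–13 mm. The rail is rotated about 1° from the board, which leaves ample margin. The grasp offset is about 1.5 mm laterally, so I'll descend.

Call:
jog_arm(targets=[0,0,0,0.13,0.05,-4,1,0,0,0,0,0,-5,1,0,0,0,0,0,-5,1,0,0,0,0,0,-4,1,0,0,0,0,0,-2.5,1,0,0,0,0,0,0,1,0,0,0,0,0,0,1])

```text
t: 2.78
tcp_pos: [512.6, 146.9, 18.5]
orientation: [1.704, 2.638, 0.002]
wrist_force: [-0.5, -0.3, 0.7]
grip_width: 87.0
grip_force: 0.0
```

Call:
jog_arm(targets=[0,0,0,0,0,-0.8,1,0,0,0,0,0,-0.65,1,0,0,0,0,0,0,1,0,0,0,0,0,0,0.3,0,0,0,0,0,0,0.0,0,0,0,0,0,0,-0.1,0,0,0,0,0,0,-0.1], grip_force=15)

```text
t: 3.65
tcp_pos: [512.2, 145.8, 3.2]
orientation: [1.706, 2.638, 0.0]
wrist_force: [-0.6, 0.6, 0.4]
grip_width: 55.4
grip_force: 0.0
```

Call:
jog_arm(targets=[0,0,0,0,0,0,-0.2,0,0,0,0,0,0,-0.2,0,0,0,0,0,0,-0.4,0,0,0,0,0,0,-1,0,0,0,0,0,0,-1,0,0,0,0,0,0,-1,0,0,0,0,0,0,-1], grip_force=30)

```text
t: 4.53
tcp_pos: [511.3, 145.5, 3.0]
orientation: [-1.706, -2.637, 0.002]
wrist_force: [-4.3, -2.2, 4.7]
grip_width: 35.2
grip_force: 30.0
```

Call:
jog_arm(targets=[0,0,0,-0.12,0.28,0,-1,0,0,0,-0.2,0.46,0,-1,0,0,0,-0.2,0.46,0,-1,0,0,0,-0.2,0.46,0,-1,0,0,0,-0.12,0.28,0,-1,0,0,0,0,0,0,-1])

```text
t: 5.28
tcp_pos: [505.5, 163.2, 3.0]
orientation: [1.705, 2.634, -0.0]
wrist_force: [2.4, -7.2, -1.7]
grip_width: 35.5
grip_force: 30.0
```

Run:
```python
from h import *
save('top','t1.png')
s=sense();print(s['t'],s['tcp_pos'],s['wrist_force'],s['wrist_torque'])
im=cv2.imread('pics/t1.png')[165:245,270:370]
cv2.imwrite('pics/t1c.png',cv2.resize(im,None,fx=7.5,fy=7.5,interpolation=cv2.INTER_CUBIC))
```

```text
5.325 [505.45879039 163.20492028   3.01459502] [ 2.5375323  -7.49763054 -1.47816269] [-1.79095928 -0.15004309  0.17199639]
```

View pics/t1c.png

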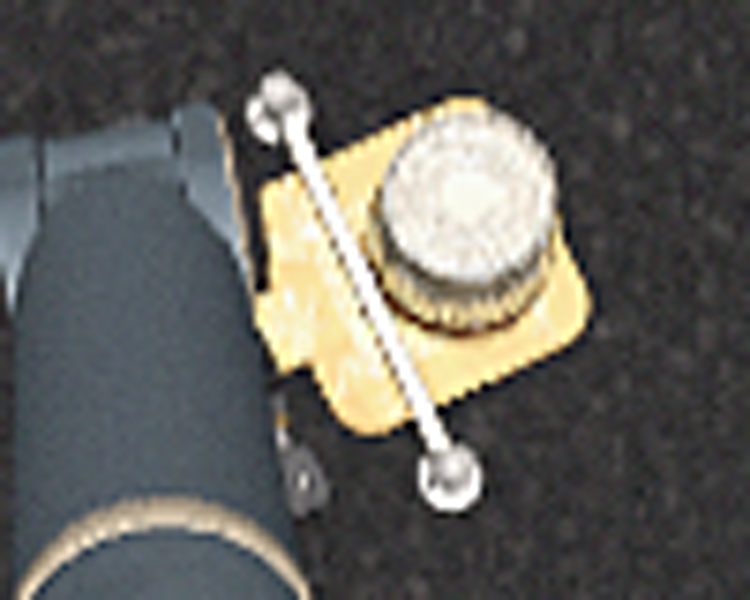

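The tins rode along and now stand about at the bar, with the board square between the posts. I'll continue gently, then draw faster while the tins come off the blade.

Call:
jog_arm(targets=[0,0,0,-0.16,0.37,0,-1,0,0,0,-0.2,0.46,0,-1,0,0,0,-0.47,1.1,0,-1,0,0,0,-0.86,2.03,0,-1,0,0,0,-1.25,2.95,0,-1,0,0,0,-1.37,3.22,0,-1,0,0,0,-1.17,2.76,0,-1,0,0,0,-0.59,1.38,0,-1,0,0,0,-0.16,0.37,0,-1,0,0,0,0,0,0,-1,0,0,0,0,0,0,-1])

```text
t: 6.7
tcp_pos: [442.0, 311.0, 3.2]
orientation: [1.709, 2.636, 0.001]
wrist_force: [0.8, 0.4, -0.7]
grip_width: 35.4
grip_force: 30.0
```

Run:
```python
from h import *
save('top','t2.png')
im=cv2.imread('pics/t2.png')[165:261,240:368]
a=cv2.resize(im,None,fx=6,fy=6,interpolation=cv2.INTER_CUBIC)
cv2.imwrite('pics/t2c.png',a)
save('scene','s2.png');b=cv2.imread('pics/s2.png')[130:280,260:460];cv2.imwrite('pics/s2c.png',cv2.resize(b,None,fx=4,fy=4))
```

```text
(no output)
```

View pics/t2c.png

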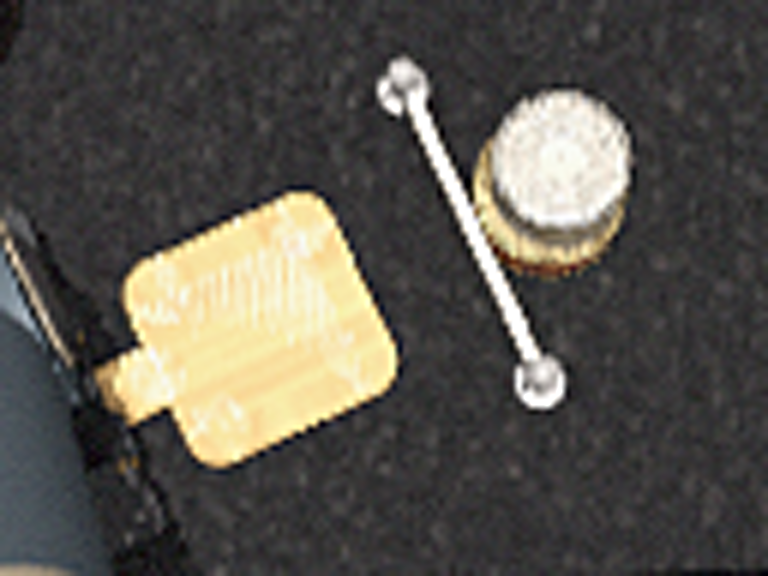

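View pics/s2c.png

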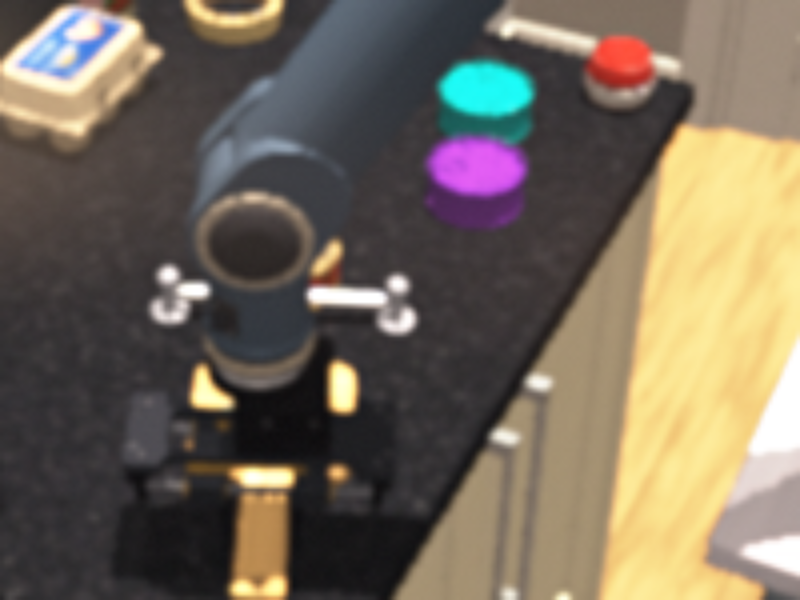

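The tins stand stacked and upright behind the bar. The board lies flat about 6 cm in front of the rail, with its back edge running from (320,200) to (398,360). I'll release it and lift away.

Call:
jog_arm(targets=[0,0,0,0,0,0,-0.1,0,0,0,0,0,0,0.1,0,0,0,0,0,0,0.5,0,0,0,0,0,0,0.8,0,0,0,0,0,0,0.8,0,0,0,0,0,0,0.8,0,0,0,0,0,1,0.8,0,0,0,0,0,3,0.8,0,0,0,0,0,5,0.8,0,0,0,0,0,5,0.8,0,0,0,0,0,3,0.8,0,0,0,0,0,0,0.8])

```text
t: 8.3
tcp_pos: [442.9, 312.6, 176.3]
orientation: [1.706, 2.637, 0.01]
wrist_force: [0.8, -0.2, -1.0]
grip_width: 78.2
grip_force: 0.0
```

Run:
```python
from h import *
im=save('top','t3.png');s=sense();print(s['t'],s['tcp_pos'],s['wrist_force'],s['grip_width'])
im=cv2.imread('pics/t3.png')[165:265,160:370]
cv2.imwrite('pics/t3c.png',cv2.resize(im,None,fx=3.8,fy=3.8,interpolation=cv2.INTER_CUBIC))
c=optics.calibration('top')
r=np.array([545.7,75.2]);u=np.array([-.391,.921])
for p in [(320,200),(398,360)]: print((atz(c,240+p[0]/6,165+p[1]/6,12)[:2]-r)@u)
```

```text
8.35 [441.76228738 311.87821955 174.36960186] [ 0.04048946 -0.23054085 -0.25585939] 78.0620659999216
69.87001121093903
67.57029494241546
```

View pics/t3c.png

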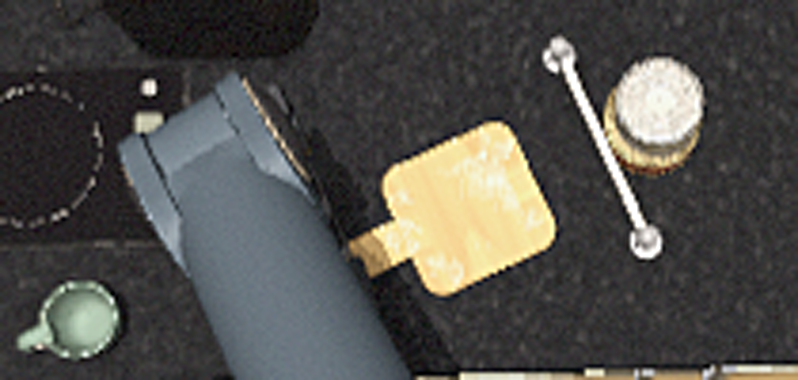

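The board lies free and flat, about 6 cm clear of the rail. The tins are upright behind it and the cup is untouched.

```bash
python3 -c "
from rig import arm
print(arm.hand_in())"
```

```text
the job is handed in; nothing more can be done
None
```

The job is handed in: the board is released and lies flat about 6 cm clear in front of the rail, and the tins are still stacked upright behind it, with the cup and timer untouched.

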